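Index the bottle carousel and cap the open bottle with the hand press

TASK

One bottle on the press's carousel still has its tall stopper standing proud, one station to one side of the ram. Turn the carousel by its T-handle to that next position so that this bottle stands under the ram and the carousel rests in its detent, let go, and then pump the hand lever through two full strokes, all the way down and all the way back up. Leave the bottles standing in their cups and the other things on the bench where they are.

Things in the scene. Friction and masses are not known exactly. Their poses are not given: they have to be found in the camera images.
- press: Capping press, fixed to the bench. Grey base plate 260 x 360 x 20 mm. Origin on the bench on the carousel's axis, z up. In its frame (mm): ram axis at (0, 85), ram foot 32 across, at z 138 when up; white column 52 x 60 at (75, 150), up to z 192, and from it to 25 past the ram axis a straight white arm 44 wide, z 152 to 184.
- carousel (a joint): Angle of the carousel (rad), 0 at the start, growing counter-clockwise seen from above. Six stations, 60 degrees (1.047 rad) apart; a detent draws it to the nearest multiple of 1.047 rad and holds with up to 0.18 N m. It turns either way without end.
- handle_mid (a point): Centre of the carousel's black T-handle bar, on its axis, 223 mm above the bench. Bar 100 mm long (point x axis), 16 thick (y), 36 high (z 205 to 241 mm), on a 20 mm spindle; it turns with the carousel, above the arm. Carousel: aluminium disc 236 mm across, top at z 40 mm, six cups (51 mm outside, 24 high) at 85 mm radius.
- ram_point (a point): Point on the ram's vertical axis at the height of the cups' floor (40 mm above the bench), fixed to the press: where the bottle to be capped has to stand.
- bottle_open: The bottle to be capped: amber, 40 mm across, 82 mm tall in all, with a tall narrow dark rubber stopper (24 mm across, 24 mm high) standing proud instead of a flat cap. It stands loose in a cup (about 1.5 mm play) one station to one side or the other of the ram. Origin: centre of its underside.
- bottle_a: Amber bottle, 40 mm across, 60 mm tall, closed with a flat, wide aluminium cap (38 mm across); stands loose in a carousel cup. Origin: centre of its underside. It starts one station from the ram, on the other side from the tall-stoppered one.
- bottle_b: Amber bottle, 40 mm across, 60 mm tall, closed with a flat, wide aluminium cap (38 mm across); stands loose in a carousel cup. Origin: centre of its underside. It starts under the ram.
- bottle_c: Amber bottle, 40 mm across, 60 mm tall, closed with a flat, wide aluminium cap (38 mm across); stands loose in a carousel cup. Origin: centre of its underside. It starts opposite the ram. The other two cups are empty.
- press_lever (a joint): Hand lever of the press (rad): 0 = up (rest, arm 25 degrees above level), 0.96 = right down (arm 30 degrees below level). A spring returns it; pressing the grip takes about 6 N at the top and 15 N at the bottom.
- lever_grip (a point): Middle of the lever's black round cross grip: 24 mm in diameter, 100 mm long, level, along the press's y axis. 170 mm from the hinge, towards the press's -x; 257 mm above the bench when up, 100 when down. Moves on a circle about the hinge in the press's x-z plane; can be pressed down from above.
- lever_hinge (a point): Hinge of the hand lever, beside the grip's middle plane, 185 mm above the bench; the hinge axis is the press's y axis.
- tube_rack: Bystander: wire rack of terracotta-capped tubes, 100 x 200 x 94 mm. Origin: centre of its underside.
- sharps_tub: Bystander: open yellow tub, 132 x 180 x 102 mm. Origin: centre of its underside.
- ribbed_tray: Bystander: shallow white ribbed tray, 100 x 150 x 22 mm. Origin: centre of its underside.

How it is judged:
By the outcome, as a careful person would: the job done as asked, in the order asked, and still so for the second after the job is handed in, with the robot touching nothing.
It also fails if it takes over 54 s, if anything falls off the work surface, if the arm or the gripper's body presses on something with over 40 N, if the wrist force passes 120 N, or if a joint passes its speed limit or range.

ROBOT

A 7-joint arm with a two-finger parallel gripper is mounted at the origin on the work surface. World frame = base frame: x ahead of the robot, y to its left, z up, the work surface at z = 0. Lengths are in m, angles in rad, forces in N, time in s.
With the tool pointing down it reaches from about 0.425 to 0.875 m from the base axis. Payload 4.7 kg.
Tool frame: the origin (TCP) lies at the very end of the fingers, on their centre line; the grasp point (between the pads) lies 19 mm behind it; z points along the fingers, y is the line along which they close (so a half turn about z gives the same grasp; the last joint's range is limited). The gripper opens to 85 mm and grips with 20 to 120 N. Pads are 22 mm wide; open, the fingers measure 114 mm over their backs; the gripper's body (76 mm by 85 mm) begins 54 mm behind the grasp point. The pads swing forward as they close: fully open they stand 13 mm farther back than shut.
Start: joints at [1.138, 0.321, -0.07, 1.45, 0.023, 1.371, -0.057], TCP at [0.281, -0.586, 0.231] pointing down, gripper open.
Joint ranges: [-2.86, 2.86], [-0.3, 2.09], [-1.38, 1.24], [0.06, 2.45], [-1.56, 4.7], [0.09, 2.05], [-2.69, 2.69]. Speed limits (rad/s): [2.57, 2.57, 3.14, 3.14, 3.14, 3.14, 3.14].

INTERFACE

Orientations are given as a rotation vector (axis times angle).
In Python, from cell import * gives the robot as it stands. The module is installed in compiled form; this text tells all that it offers.
- The arm moves only by the tool step_arm, never from a script. Its arguments are lists of equal length, an entry for each row: "offset": the shift along the tool's x, y, z in cm, a list of three; "delta_rot": the turn, a rotation vector about the tool's x, y, z in degrees, a list of three; "hand": the opening, from 0 (shut) to 1 (fully open). In form: {"offset": [[dx, dy, dz], ...], "delta_rot": [[ax, ay, az], ...], "hand": [hand, ...]}. A call has exactly 10 rows; each row shifts and turns the commanded pose from where the row before left it, along the tool's axes as they then stand; what a row does not reach is not made up. A row lasts 1/8 s, in which the tool goes at most 62.5 mm and 10.7 degrees, less where a joint would pass 70% of its speed; a pose out of reach is approached as far as the arm can. A call is refused whole if a number of a shift passes 6.25 or a number of a turn 10.7, either way. A call with a gripper value outside its range is refused whole. The fingers move at their own pace and stop on an object; "squeeze" is the grip in N (left out, the last holds). Time passes only in rows, so rows that do not move let the fingers close, or fill a call up. It gives the time, the measured TCP pose, the force, the opening and the grip force at its end, in the units of the state.
- sense(): the state, without advancing time (a new reading comes with each control period).
- capture(name): name is "scene" or "top" or "wrist"; returns a dict with "image" (480x640x3 uint8, blue, green, red), "vertical_fov" (degrees; the focal length in pixels is half the picture's height over the tangent of half this angle, whatever the lens; pixels are square), "cx", "cy" (the principal point, pixels), "extrinsics" (4x4, takes a point from camera to world coordinates); the wrist camera has in their place "hand_eye" (4x4, takes a point from camera to tool coordinates, whose origin is the TCP and whose axes are the flange's). Camera axes: x right, y up, looking along -z (the intrinsics and any distortion apply to the point x, -y, -z); pixel columns grow to the right and rows downward; lengths in m; the calibration is good to about 2 mm. A picture is of the moment at which its call begins: read the wrist's pose just before it. There is no depth.
- job_done(): hands the job in; it is judged then, once.
The state is a dict: "t": time; "joints": joint angles; "joint_velocities": joint speeds; "joint_efforts": joint torques, N m; "eef_pos": TCP position; "tool_rot": TCP orientation; "wrist_force": force on the tool from outside, world axes, zero at the start; "moment": the same for the moment, N m; "opening": finger opening in m; "grip_force": force on a finger pad.
Only numpy, scipy, OpenCV 4.12 (cv2) and the standard library are available. Lean on these libraries where they do the work, as an engineer would, in place of code of your own. Each camera call takes 0.05 s, during which the arm holds its last target. There are 200 camera calls.

## Working session

There is one attempt and no reset: what is moved stays moved. The work goes in short steps, Python scripts to look and compute and a tool call to move; the robot and the scene stay as the last step left them, time stands still between calls to the robot, and variables do not carry over. Pictures are saved under pics/ and viewed, at most 10 in all, crops included, and the job is handed in when it is done.

Besides the shell and the picture viewer there is one more tool, called after "Call:" by a JSON object that holds its "name" and its "arguments". step_arm: Moves the arm, as the interface text tells. Its arguments: {"type":"object","properties":{"offset":{"type":"array","items":{"type":"array","items":{"type":"number"}}},"delta_rot":{"type":"array","items":{"type":"array","items":{"type":"number"}}},"hand":{"type":"array","items":{"type":"number"}},"squeeze":{"type":"number"}},"required":["offset","delta_rot","hand"]}

```bash
mkdir -p pics; python3 - <<'E'
from cell import *
import cv2, numpy as np
s=sense(); print({k:np.round(v,3).tolist() for k,v in s.items()})
for n in ("scene","top"):
    c=capture(n); cv2.imwrite(f"pics/{n}0.png",c["image"]); print(n,{k:(np.round(v,4).tolist()) for k,v in c.items() if k!="image"})
E
```

```text
{'t': 0.0, 'joints': [1.138, 0.322, -0.07, 1.452, 0.023, 1.371, -0.057], 'joint_velocities': [0.002, 0.001, -0.001, 0.0, -0.001, -0.001, 0.0], 'joint_efforts': [-0.001, -49.359, -0.383, -31.434, 0.013, 0.011, -0.0], 'eef_pos': [0.281, -0.586, 0.23], 'tool_rot': [-3.062, -0.696, 0.001], 'wrist_force': [0.317, 0.444, -0.266], 'moment': [-0.014, -0.06, 0.04], 'grip_force': 0.0, 'opening': 0.085}
scene {'vertical_fov': 45.4979, 'cx': 317.8037, 'cy': 238.8899, 'extrinsics': [[0.6748, -0.4838, 0.5573, 1.3732], [0.738, 0.4349, -0.516, -0.7534], [0.0073, 0.7595, 0.6505, 1.1354], [0.0, 0.0, 0.0, 1.0]]}
top {'vertical_fov': 55.474, 'cx': 322.4666, 'cy': 244.6897, 'extrinsics': [[-0.0283, 0.9843, -0.1745, 0.3764], [-0.9994, -0.0309, -0.0123, -0.0026], [-0.0175, 0.174, 0.9846, 1.3105], [0.0, 0.0, 0.0, 1.0]]}
```

View pics/scene0.png

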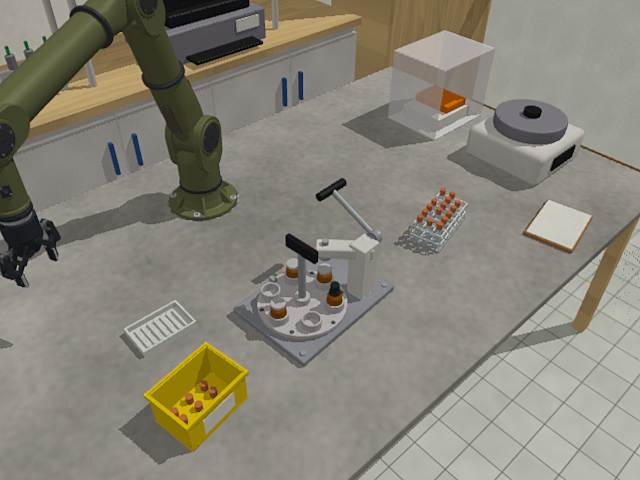

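View pics/top0.png

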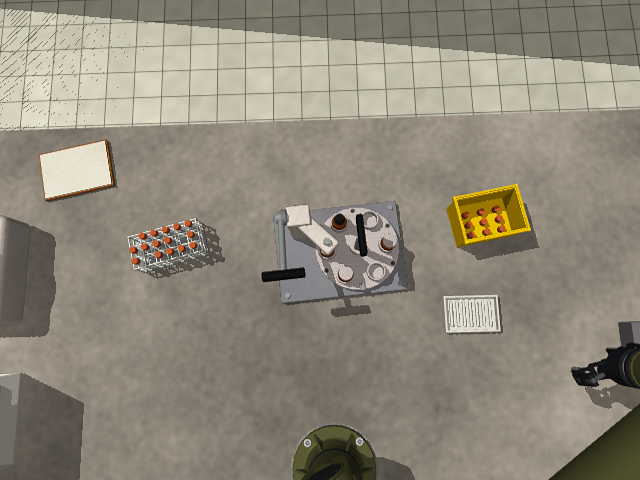

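The scene view shows the press around (315,290), with the T-handle at about (300,248), the grip at (331,189) and the open bottle at (335,293). The top view shows the T-handle at about (361,234), the grip at (283,275) and the stopper at (339,221). I'll enlarge both.

```bash
python3 - <<'E'
import cv2
a=cv2.imread("pics/scene0.png")[170:370,225:405]; b=cv2.imread("pics/top0.png")[190:320,250:420]
cv2.imwrite("pics/sc.png",cv2.resize(a,(540,600),interpolation=cv2.INTER_CUBIC))  #x3
cv2.imwrite("pics/tc.png",cv2.resize(b,(680,520),interpolation=cv2.INTER_CUBIC))  #x4
E
```

```text
(no output)
```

View pics/sc.png

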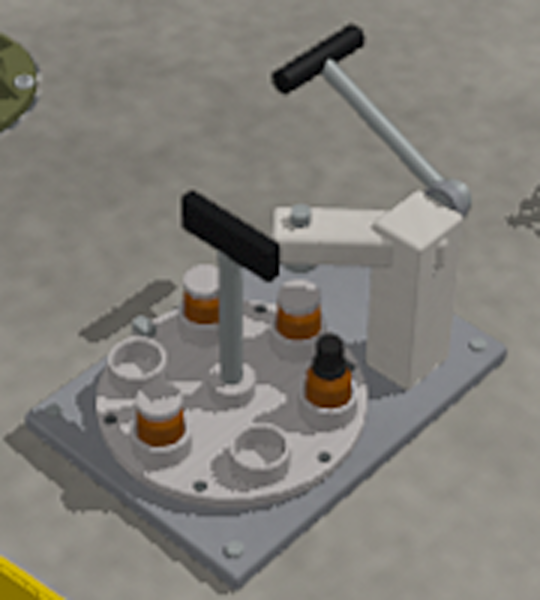

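View pics/tc.png

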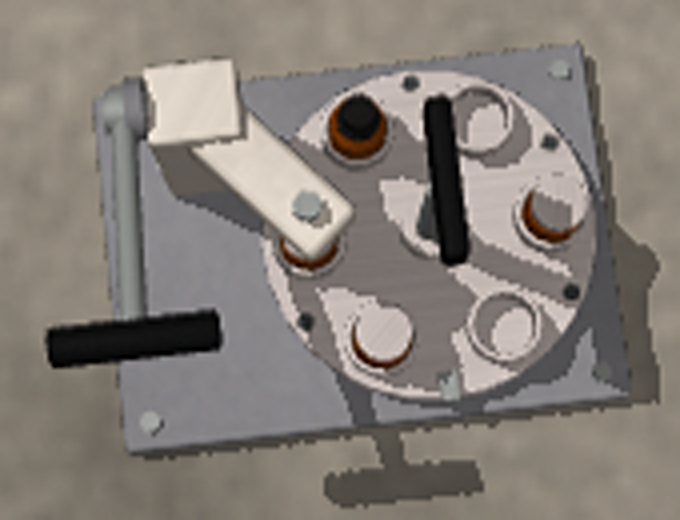

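Crops: T-handle bar centre is (231,236) in the scene crop and (446,180) in the top crop. The grip centre is (318,59) and (135,338), the stopper top is (328,345) and (358,116), and the plate corners are clear too. The open bottle is on the column side, beyond the ram. I'll triangulate these.

```bash
cat > h.py <<'E'
import numpy as np
from scipy.optimize import least_squares
f=lambda v:240/np.tan(np.radians(v)/2)
C={"s":(f(45.4979),317.8037,238.8899,np.array([[0.6748,-0.4838,0.5573,1.3732],[0.738,0.4349,-0.516,-0.7534],[0.0073,0.7595,0.6505,1.1354]]),3,225,170),
"t":(f(55.474),322.4666,244.6897,np.array([[-0.0283,0.9843,-0.1745,0.3764],[-0.9994,-0.0309,-0.0123,-0.0026],[-0.0175,0.174,0.9846,1.3105]]),4,250,190)}
def px(c,u,v): _,_,_,_,s,x,y=C[c]; return np.array([(u+.5)/s-.5+x,(v+.5)/s-.5+y])
def proj(c,P):
    F,cx,cy,E,*_=C[c]; p=E[:,:3].T@(np.asarray(P)-E[:,3]); return np.array([cx+F*p[0]/-p[2],cy-F*p[1]/-p[2]])
def tri(s,t): 
    r=least_squares(lambda P:np.r_[proj("s",P)-px("s",*s),proj("t",P)-px("t",*t)],[.6,0,.1]); return r.x,np.abs(r.fun).max()
E
python3 - <<'E'
from h import *
np.set_printoptions(precision=4,suppress=True)
for n,s,t in [("handle",(231,236),(446,180)),("grip",(318,59),(135,338)),("gripL",(283,78),(50,347)),("gripR",(354,40),(220,330)),("stopper",(328,345),(358,116)),("bolt TR",(479,344),(150,422)),("coltop",(418,222),(192,100)),("ramcap",(300,215),(309,206))]:
    print(n,*tri(s,t))
# press pose fit
pts=[("t",(95,97),(130,180,20)),("t",(580,42),(130,-180,20)),("t",(630,395),(-130,-180,20)),("t",(130,455),(-130,180,20)),
("t",(192,100),(75,150,192)),("s",(418,222),(75,150,192)),("s",(231,236),(0,0,223)),("t",(446,180),(0,0,235)),("s",(235,588),(130,-180,20)),("s",(505,352),(130,180,20)),("s",(30,412),(-130,-180,20))]
E
def_=0
python3 - <<'E'
from h import *
np.set_printoptions(precision=4,suppress=True)
pts=[("t",(580,42),(130,-180,20)),("t",(630,395),(-130,-180,20)),("t",(130,455),(-130,180,20)),("t",(95,97),(130,180,20)),
("t",(192,100),(75,150,192)),("s",(418,222),(75,150,192)),("s",(231,236),(0,0,223)),("t",(446,180),(0,0,241)),("s",(235,580),(130,-180,20)),("s",(505,350),(130,180,20)),("s",(30,412),(-130,-180,20))]
def W(q,p):
    c,s=np.cos(q[2]),np.sin(q[2]); x,y,z=np.array(p)/1e3; return [q[0]+c*x-s*y,q[1]+s*x+c*y,z]
for k in (-4,11),:
  best=None
  for y0 in (0,1.57,3.14,-1.57):
    r=least_squares(lambda q:np.concatenate([proj(c,W(q,p))-px(c,*u) for c,u,p in pts]),[.6,0,y0],loss="soft_l1")
    if best is None or r.cost<best.cost: best=r
q=best.x;print(q,np.degrees(q[2]));print(np.concatenate([proj(c,W(q,p))-px(c,*u) for c,u,p in pts]).reshape(-1,2).round(1).tolist())
for n,p in [("ram",(0,85,40)),("handle",(0,0,223))]: print(n,np.array(W(q,p)))
# handle bar yaw from top crop at z=.241
r=[least_squares(lambda P:proj("t",[*P,.241])-px("t",*u),[.6,0]).x for u in((437,97),(455,262))];print(r,np.degrees(np.arctan2(*(r[0]-r[1])[::-1])))
E
```

```text
handle [ 0.5913 -0.0829  0.2234] 0.28872948275608223
grip [0.4964 0.1031 0.2577] 0.08060694923085521
gripL [0.4771 0.1333 0.2196] 14.650983931326437
gripR [0.5142 0.0752 0.2932] 14.74926498104304
stopper [ 0.6575 -0.0342  0.1168] 0.05925616818421986
bolt TR [ 0.5308  0.2023 -0.1556] 26.0689810959326
coltop [0.654  0.0717 0.189 ] 0.12587428888923569
ramcap [0.5835 0.0006 0.1924] 0.23778337635013713
[ 0.5871 -0.0383  0.0805] 4.611559715177761
[[2.4, -0.4], [2.5, 0.2], [0.4, -0.7], [0.8, -0.6], [-18.0, 2.0], [11.4, -9.5], [12.3, -8.8], [-18.4, 0.7], [-1.3, 1.3], [0.4, -0.3], [-4.2, 1.7]]
ram [0.5803 0.0464 0.04  ]
handle [ 0.5871 -0.0383  0.223 ]
[array([ 0.6384, -0.0789]), array([ 0.5378, -0.0853])] 3.640739615385557
```

```bash
cat >> h.py <<'E'
from scipy.spatial.transform import Rotation as R
def to(P,yaw=None):
    from cell import sense
    s=sense(); r=R.from_rotvec(s["tool_rot"]); x=r.as_matrix()[:,0]; y=np.degrees(np.arctan2(x[1],x[0]))
    print("pos",np.round(s["eef_pos"],4),"yaw",y.round(2),"tilt z",r.as_matrix()[:,2].round(3),"F",np.round(s["wrist_force"],1),"open",round(s["opening"],4),"t",round(s["t"],2))
    print("offset cm",(r.inv().apply(np.array(P)-s["eef_pos"])*100).round(2), "rotz", None if yaw is None else round(y-yaw,2))
E
python3 - <<'E'
from h import *
print(tri((354,40),(50,347)),tri((283,78),(220,330)))
to([.591,-.083,.32],4.4)
E
```

```text
(array([0.49258006, 0.15249823, 0.25301843]), np.float64(0.4900194251689527)) (array([0.50013685, 0.05485795, 0.26238368]), np.float64(0.8157647001841042))
pos [ 0.2806 -0.5858  0.2303] yaw 25.6 tilt z [-0.001  0.002 -1.   ] F [0.8 0.  0.1] open 0.085 t 0.1
offset cm [ 49.72 -31.95  -8.92] rotz 21.2
```

Call:
{"name": "step_arm", "arguments": {"offset": [[2,-1.3,-1.2],[4,-2.6,-1.2],[5,-3.2,-1.2],[5,-3.2,-1.2],[5,-3.2,-1.2],[5,-3.2,-1.2],[5,-3.2,-1.2],[5,-3.2,-0.5],[5,-3.2,0],[4.7,-3.1,0]], "delta_rot": [[0,0,0],[0,0,0],[0,0,0],[0,0,0],[0,0,0],[0,0,0],[0,0,0],[0,0,0],[0,0,0],[0,0,0]], "hand": [1,1,1,1,1,1,1,1,1,1]}}

```text
t: 1.35
eef_pos: [0.5665, -0.1196, 0.3216]
tool_rot: [3.062, 0.699, 0.002]
wrist_force: [0.5, 0.8, -0.9]
opening: 0.0855
grip_force: 0.0
```

Call:
{"name": "step_arm", "arguments": {"offset": [[2.5,-1.6,0],[1.5,-0.9,0],[0,0,0],[0,0,0],[0,0,0],[0,0,0],[0,0,0],[0,0,0],[0,0,0],[0,0,0]], "delta_rot": [[0,0,0],[0,0,0],[0,0,5.2],[0,0,8],[0,0,8],[0,0,0],[0,0,0],[0,0,0],[0,0,0],[0,0,0]], "hand": [1,1,1,1,1,1,1,1,1,1]}}

```text
t: 2.6
eef_pos: [0.5912, -0.0839, 0.3203]
tool_rot: [3.139, 0.121, -0.0]
wrist_force: [-0.1, 0.4, 0.1]
opening: 0.0851
grip_force: 0.0
```

```bash
python3 - <<'E'
from h import *
from cell import *
import cv2
to([.591,-.083,.32],4.4)
s=sense();c=capture("wrist");cv2.imwrite("pics/w1.png",c["image"])
T=R.from_rotvec(s["tool_rot"]).as_matrix(); H=c["hand_eye"]; F=f(c["vertical_fov"])
def pw(P):
    p=H[:3,:3].T@(T.T@(np.array(P)-s["eef_pos"])-H[:3,3]); return np.round([c["cx"]+F*p[0]/-p[2],c["cy"]-F*p[1]/-p[2]],1)
a=np.radians(4.4);d=np.array([np.cos(a),np.sin(a),0])*.05
m=np.array([.591,-.083,.241]);print(pw(m),pw(m+d),pw(m-d)); print(pw([.4964,.1031,.2577]))
print(np.round(H,3).tolist(), np.round(s["joints"],2))
E
```

```text
pos [ 0.5912 -0.0839  0.3203] yaw 4.41 tilt z [-0. -0. -1.] F [-0.1  0.4  0.1] open 0.0851 t 2.6
offset cm [-0.01 -0.09  0.03] rotz 0.01
[318.6 250.8] [318.3 177.8] [318.8 314.8]
[ 49.5 364.2]
[[-0.001, 0.951, 0.309, 0.079], [1.0, 0.001, -0.001, 0.001], [-0.002, 0.309, -0.951, -0.142], [0.0, 0.0, 0.0, 1.0]] [ 0.47  0.21 -0.45  1.43  0.09  1.52 -1.47]
```

View pics/w1.png

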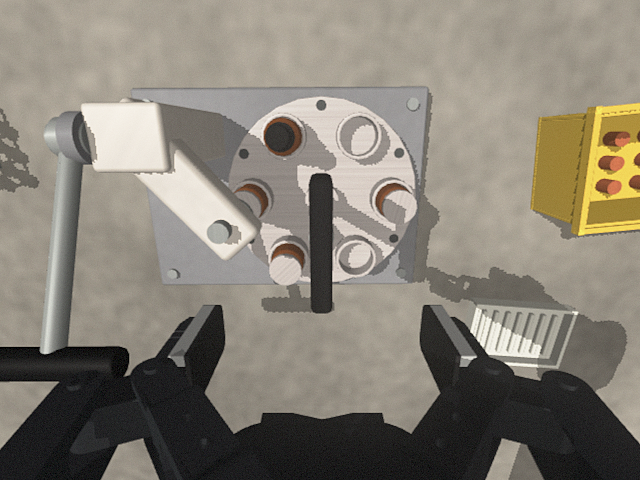

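Wrist view: the handle bar is at x≈321, rows 175–312, about 2 mm right of the prediction and well aligned. The stoppered bottle is at (283,136) and the ram bottle at (252,202). I'll go down and grip.

Call:
{"name": "step_arm", "arguments": {"offset": [[0,0.1,1.0],[0,0,2.0],[0,0,2.0],[0,0,2.0],[0,0,2.0],[0,0,1.5],[0,0,0.7],[0,0,0.3],[0,0,0],[0,0,0]], "delta_rot": [[0,0,0],[0,0,0],[0,0,0],[0,0,0],[0,0,0],[0,0,0],[0,0,0],[0,0,0],[0,0,0],[0,0,0]], "hand": [1,1,1,1,1,1,1,1,0.5,0.3], "squeeze": 40}}

```text
t: 3.9
eef_pos: [0.5917, -0.0848, 0.206]
tool_rot: [3.139, 0.121, 0.002]
wrist_force: [-0.1, -0.1, -0.4]
opening: 0.0515
grip_force: 0.0
```

Call:
{"name": "step_arm", "arguments": {"offset": [[0,0,0],[0,0,0],[0,0,0],[0,0,0],[0,0,0],[0,0,0],[0,0,0],[0,0,0],[0,0,0],[0,0,0]], "delta_rot": [[0,0,0],[0,0,0],[0,0,0],[0,0,0],[0,0,0],[0,0,0],[0,0,0],[0,0,0],[0,0,0],[0,0,0]], "hand": [0.2,0,0,0,0,0,0,0,0,0], "squeeze": 40}}

```text
t: 5.15
eef_pos: [0.5914, -0.0831, 0.2059]
tool_rot: [-3.138, -0.123, -0.001]
wrist_force: [-2.9, 4.1, 3.9]
opening: 0.0159
grip_force: 39.3
```

Gripped: opening 15.9 mm, with a small side force. I'll relieve that and turn counter-clockwise.

Call:
{"name": "step_arm", "arguments": {"offset": [[0,-0.15,0],[0,0,0],[0,0,0],[0,0,0],[0,0,0],[0,0,0],[0,0,0],[0,0,0],[0,0,0],[0,0,0]], "delta_rot": [[0,0,0],[0,0,-1],[0,0,-2],[0,0,-3],[0,0,-3],[0,0,-3],[0,0,-3],[0,0,-3],[0,0,-3],[0,0,-3]], "hand": [0,0,0,0,0,0,0,0,0,0]}}

```text
t: 6.4
eef_pos: [0.5913, -0.0829, 0.2059]
tool_rot: [-3.045, -0.773, -0.001]
wrist_force: [-1.8, 3.1, 5.3]
opening: 0.0158
grip_force: 41.6
```

Call:
{"name": "step_arm", "arguments": {"offset": [[0,0,0],[0,0,0],[0,0,0],[0,0,0],[0,0,0],[0,0,0],[0,0,0],[0,0,0],[0,0,0],[0,0,0]], "delta_rot": [[0,0,-3],[0,0,-3],[0,0,-3],[0,0,-3],[0,0,-3],[0,0,-3],[0,0,-3],[0,0,-3],[0,0,-3],[0,0,-3]], "hand": [0,0,0,0,0,0,0,0,0,0]}}

```text
t: 7.65
eef_pos: [0.5912, -0.0827, 0.2059]
tool_rot: [-2.741, -1.536, -0.0]
wrist_force: [-3.3, 3.6, 6.1]
opening: 0.0158
grip_force: 40.1
```

Call:
{"name": "step_arm", "arguments": {"offset": [[0,0,0],[0,0,0],[0,0,0],[0,0,0],[0,0,0],[0,0,0],[0,0,0],[0,0,0],[0,0,0],[0,0,0]], "delta_rot": [[0,0,-2.5],[0,0,-2],[0,0,-1],[0,0,-0.5],[0,0,0],[0,0,0],[0,0,0],[0,0,0],[0,0,0],[0,0,0]], "hand": [0,0,0,0,0,0,0,0,0,0]}}

```text
t: 8.9
eef_pos: [0.5912, -0.0828, 0.2059]
tool_rot: [-2.658, -1.675, -0.0]
wrist_force: [-1.6, 3.1, 5.7]
opening: 0.0156
grip_force: 39.3
```

```bash
python3 - <<'E'
from h import *
from cell import *
to([.591,-.083,.206],64.4)
s=sense();print(s["moment"],s["joints"])
E
```

```text
pos [ 0.5912 -0.0828  0.2059] yaw 64.43 tilt z [ 0.  0. -1.] F [-1.6  3.1  5.7] open 0.0156 t 8.9
offset cm [-0.03 -0.   -0.01] rotz 0.03
[ 0.87208811  0.60817537 -0.05637899] [ 0.57771225  0.2696032  -0.57351806  1.6078347   0.14996953  1.30835342
 -0.46467363]
```

Turned by 60.0°. I'll release, rise and look.

Call:
{"name": "step_arm", "arguments": {"offset": [[0,0,0],[0,0,0],[0,0,0],[0,0,0],[0,0,0],[0,0,0],[0,0,-0.5],[0,0,-1.5],[0,0,-2.5],[0,0,-2.5]], "delta_rot": [[0,0,0],[0,0,0],[0,0,0],[0,0,0],[0,0,0],[0,0,0],[0,0,0],[0,0,0],[0,0,0],[0,0,0]], "hand": [0.3,0.6,0.8,0.8,0.8,0.8,0.8,0.8,0.8,0.8]}}

```text
t: 10.15
eef_pos: [0.5914, -0.0832, 0.2773]
tool_rot: [2.658, 1.674, 0.001]
wrist_force: [0.2, 0.6, -0.0]
opening: 0.0682
grip_force: 0.0
```

Call:
{"name": "step_arm", "arguments": {"offset": [[0,0,-2.5],[0,0,-2.5],[0,0,-2],[0,0,0],[0,0,0],[0,0,0],[0,0,0],[0,0,0],[0,0,0],[0,0,0]], "delta_rot": [[0,0,0],[0,0,0],[0,0,0],[0,0,7],[0,0,10],[0,0,10],[0,0,10],[0,0,10],[0,0,10],[0,0,3]], "hand": [0.8,0.8,0.8,0.6,0.4,0.2,0,0,0,0]}}

```text
t: 11.4
eef_pos: [0.5913, -0.0831, 0.3467]
tool_rot: [3.139, 0.117, 0.002]
wrist_force: [0.1, -0.1, 0.4]
opening: 0.0
grip_force: 0.0
```

```bash
python3 - <<'E'
from h import *
from cell import *
import cv2
c=capture("wrist")["image"];d=capture("scene")["image"][170:370,225:405]
d=cv2.resize(d,(432,480),interpolation=cv2.INTER_CUBIC); c=cv2.resize(c[60:360,:360],(360,300))
im=np.zeros((480,800,3),np.uint8); im[:,:432]=d; im[:300,432:792]=c
cv2.imwrite("pics/after.png",im)
to([.4964,.1031,.32],4.4)
E
```

```text
pos [ 0.5913 -0.0831  0.3466] yaw 4.41 tilt z [ 0.001 -0.    -1.   ] F [0.3 0.5 0.3] open 0.0003 t 11.5
offset cm [ -8.04 -19.3    2.64] rotz 0.01
```

View pics/after.png

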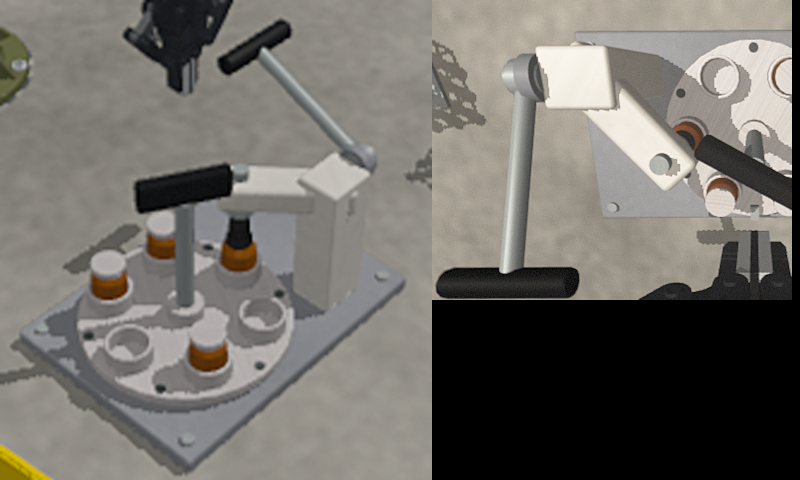

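The stoppered bottle now stands under the ram (scene part (238,240)), and the bar is free at about 64°. Next I'll check the grip position in the wrist view and work out the stroke steps.

```bash
python3 - <<'E'
from h import *
from cell import *
s=sense();c=capture("wrist")
T=R.from_rotvec(s["tool_rot"]).as_matrix(); H=c["hand_eye"]; F=f(c["vertical_fov"])
def pw(P):
    p=H[:3,:3].T@(T.T@(np.array(P)-s["eef_pos"])-H[:3,3]); return np.round([c["cx"]+F*p[0]/-p[2],c["cy"]-F*p[1]/-p[2]],1)
print(pw([.4964,.1031,.2577]),pw([.5064,.1031,.2577]))
to([.4945,.128,.30])
t=np.radians(np.linspace(25,-30,11)); print((-17*np.diff(np.cos(t))).round(2),(-17*np.diff(np.sin(t))).round(2))
E
```

```text
[ 75.6 343. ] [ 73.7 332. ]
pos [ 0.5913 -0.0831  0.3464] yaw 4.47 tilt z [ 0.001 -0.    -1.   ] F [ 0.4  0.3 -0.4] open 0.0 t 11.55
offset cm [ -8.02 -21.8    4.62] rotz None
[-0.62 -0.47 -0.32 -0.16 -0.01  0.15  0.3   0.46  0.6   0.75] [1.51 1.56 1.6  1.62 1.63 1.62 1.6  1.57 1.52 1.45]
```

The grip prediction of (75.6,343) matches the picture. I'll move above it, then down to just short of contact.

Call:
{"name": "step_arm", "arguments": {"offset": [[-0.8,-2,0],[-1.2,-3.3,0],[-1.5,-4,0],[-1.5,-4,0],[-1.5,-4,0],[-1.0,-3,0.6],[-0.5,-1.5,2],[0,0,2],[0,0,2],[0,0,0.9]], "delta_rot": [[0,0,0],[0,0,0],[0,0,0],[0,0,0],[0,0,0],[0,0,0],[0,0,0],[0,0,0],[0,0,0],[0,0,0]], "hand": [0,0,0,0,0,0,0,0,0,0]}}

```text
t: 12.8
eef_pos: [0.4933, 0.129, 0.2695]
tool_rot: [3.139, 0.124, -0.002]
wrist_force: [0.1, -0.6, 0.5]
opening: -0.0004
grip_force: 0.0
```

Call:
{"name": "step_arm", "arguments": {"offset": [[-0.62,0,1.51],[-0.47,0,1.56],[-0.32,0,1.6],[-0.16,0,1.62],[-0.01,0,1.63],[0.15,0,1.62],[0,0,0],[0,0,0],[0,0,0],[0,0,0]], "delta_rot": [[0,0,0],[0,0,0],[0,0,0],[0,0,0],[0,0,0],[0,0,0],[0,0,0],[0,0,0],[0,0,0],[0,0,0]], "hand": [0,0,0,0,0,0,0,0,0,0]}}

```text
t: 14.05
eef_pos: [0.4795, 0.1279, 0.1767]
tool_rot: [3.139, 0.122, -0.001]
wrist_force: [-5.3, -0.6, 9.7]
opening: 0.0001
grip_force: 4.9
```

Call:
{"name": "step_arm", "arguments": {"offset": [[0.3,0,1.6],[0.46,0,1.57],[0.6,0,1.52],[0.75,0,1.45],[0,0,0.3],[0,0,0.2],[0,0,0],[0,0,0],[0,0,0],[0,0,0]], "delta_rot": [[0,0,0],[0,0,0],[0,0,0],[0,0,0],[0,0,0],[0,0,0],[0,0,0],[0,0,0],[0,0,0],[0,0,0]], "hand": [0,0,0,0,0,0,0,0,0,0]}}

```text
t: 15.3
eef_pos: [0.5024, 0.1298, 0.1118]
tool_rot: [-3.139, -0.122, -0.005]
wrist_force: [-4.9, -0.8, 16.1]
opening: -0.0002
grip_force: 7.6
```

```bash
python3 - <<'E'
from cell import *
import cv2
c=capture("scene")["image"]
cv2.imwrite("pics/down.png",cv2.resize(c[150:370,225:425],(600,600)[::1] if 0 else (545,600),interpolation=cv2.INTER_CUBIC))
E
```

```text
(no output)
```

View pics/down.png

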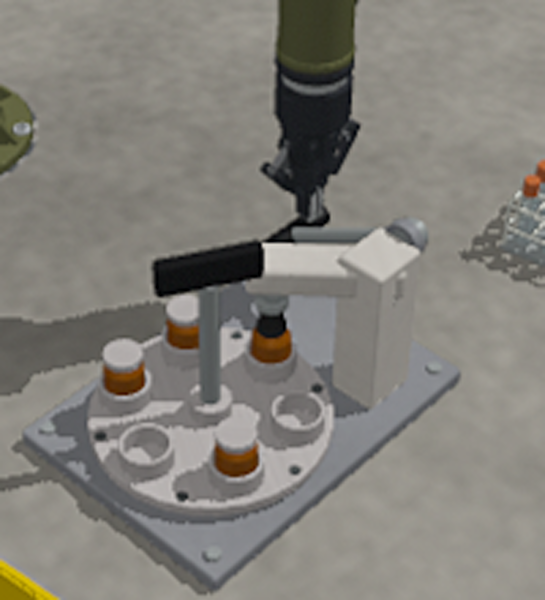

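The lever is down on the ram, with the foot on the stopper at (270,310), and TCP z of 0.1118 matches the bottom (0.112). I'll press a little further to confirm the stop.

Call:
{"name": "step_arm", "arguments": {"offset": [[0,0,0.2],[0,0,0.2],[0,0,0.2],[0,0,0],[0,0,0],[0,0,0],[0,0,0],[0,0,0],[0,0,0],[0,0,0]], "delta_rot": [[0,0,0],[0,0,0],[0,0,0],[0,0,0],[0,0,0],[0,0,0],[0,0,0],[0,0,0],[0,0,0],[0,0,0]], "hand": [0,0,0,0,0,0,0,0,0,0]}}

```text
t: 16.6
eef_pos: [0.5028, 0.1299, 0.1107]
tool_rot: [3.137, 0.122, 0.006]
wrist_force: [-17.6, -4.9, 48.2]
opening: -0.0
grip_force: 24.0
```

At the hard stop (force rises, no travel). Now up, clear of the grip.

Call:
{"name": "step_arm", "arguments": {"offset": [[0,0,-1.1],[-0.75,0,-1.45],[-0.6,0,-1.52],[-0.46,0,-1.57],[-0.3,0,-1.6],[-0.15,0,-1.62],[0.01,0,-1.63],[0.16,0,-1.62],[0.32,0,-1.6],[0.47,0,-1.56]], "delta_rot": [[0,0,0],[0,0,0],[0,0,0],[0,0,0],[0,0,0],[0,0,0],[0,0,0],[0,0,0],[0,0,0],[0,0,0]], "hand": [0,0,0,0,0,0,0,0,0,0]}}

```text
t: 17.85
eef_pos: [0.4902, 0.1284, 0.258]
tool_rot: [-3.139, -0.121, -0.009]
wrist_force: [3.0, 0.7, 4.1]
opening: -0.0005
grip_force: 2.1
```

Call:
{"name": "step_arm", "arguments": {"offset": [[0.62,0,-1.51],[0,0,-1],[0,0,-1],[0,0,0],[0,0,0],[0,0,0],[0,0,0],[0,0,0],[0,0,0],[0,0,0]], "delta_rot": [[0,0,0],[0,0,0],[0,0,0],[0,0,0],[0,0,0],[0,0,0],[0,0,0],[0,0,0],[0,0,0],[0,0,0]], "hand": [0,0,0,0,0,0,0,0,0,0]}}

```text
t: 19.1
eef_pos: [0.4947, 0.1279, 0.2903]
tool_rot: [3.139, 0.121, -0.0]
wrist_force: [-0.2, 0.9, 0.3]
opening: 0.0003
grip_force: 0.0
```

```bash
python3 - <<'E'
from h import *
from cell import *
import cv2
to([.4940,.128,.2695],4.4)
a=capture("scene")["image"];cv2.imwrite("pics/up1_s.png",a)
b=capture("top")["image"];cv2.imwrite("pics/up1_t.png",b)
a=cv2.resize(a[160:330,230:400],(400,400)); b=cv2.resize(b[190:320,250:420],(400,306))
im=np.zeros((400,800,3),np.uint8); im[:,:400]=a; im[:306,400:]=b; cv2.imwrite("pics/up1.png",im)
E
```

```text
pos [0.4947 0.1279 0.2903] yaw 4.4 tilt z [-0. -0. -1.] F [-0.2  0.9  0.3] open 0.0003 t 19.1
offset cm [-0.07 -0.02  2.08] rotz -0.0
```

View pics/up1.png

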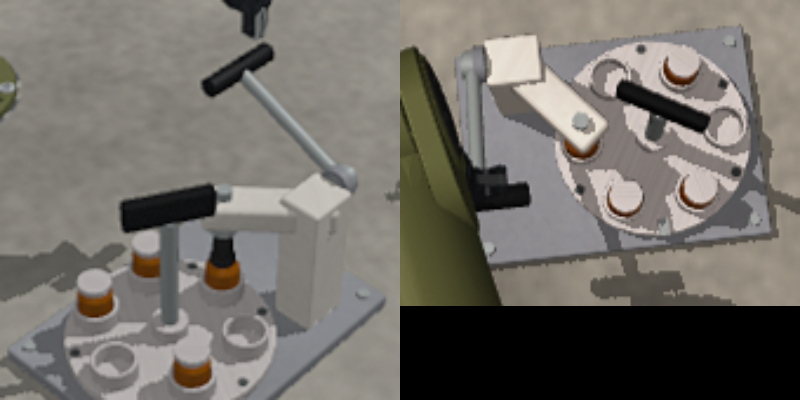

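The lever is fully back up (grip at (237,70), with the finger clear above it), and the stopper is still under the ram. Second stroke.

Call:
{"name": "step_arm", "arguments": {"offset": [[-0.1,0,2.1],[-0.62,0,1.51],[-0.47,0,1.56],[-0.32,0,1.6],[-0.16,0,1.62],[-0.01,0,1.63],[0.15,0,1.62],[0.3,0,1.6],[0.46,0,1.57],[0.6,0,1.52]], "delta_rot": [[0,0,0],[0,0,0],[0,0,0],[0,0,0],[0,0,0],[0,0,0],[0,0,0],[0,0,0],[0,0,0],[0,0,0]], "hand": [0,0,0,0,0,0,0,0,0,0]}}

```text
t: 20.45
eef_pos: [0.492, 0.1282, 0.1278]
tool_rot: [3.138, 0.121, -0.003]
wrist_force: [-6.6, -1.1, 11.9]
opening: 0.0002
grip_force: 6.3
```

Call:
{"name": "step_arm", "arguments": {"offset": [[0.75,0,1.45],[0,0,0.3],[0,0,0.2],[0,0,0.2],[0,0,0.2],[0,0,0],[0,0,0],[0,0,0],[0,0,0],[0,0,0]], "delta_rot": [[0,0,0],[0,0,0],[0,0,0],[0,0,0],[0,0,0],[0,0,0],[0,0,0],[0,0,0],[0,0,0],[0,0,0]], "hand": [0,0,0,0,0,0,0,0,0,0]}}

```text
t: 21.7
eef_pos: [0.5008, 0.129, 0.1107]
tool_rot: [3.136, 0.121, 0.001]
wrist_force: [-19.4, -5.1, 49.0]
opening: 0.0001
grip_force: 24.5
```

Bottom again, same height as the first stroke. Back up and away.

Call:
{"name": "step_arm", "arguments": {"offset": [[0,0,-1.0],[-0.75,0,-1.45],[-0.6,0,-1.52],[-0.46,0,-1.57],[-0.3,0,-1.6],[-0.15,0,-1.62],[0.01,0,-1.63],[0.16,0,-1.62],[0.32,0,-1.6],[0.47,0,-1.56]], "delta_rot": [[0,0,0],[0,0,0],[0,0,0],[0,0,0],[0,0,0],[0,0,0],[0,0,0],[0,0,0],[0,0,0],[0,0,0]], "hand": [0,0,0,0,0,0,0,0,0,0]}}

```text
t: 22.95
eef_pos: [0.4892, 0.1277, 0.2573]
tool_rot: [-3.139, -0.12, -0.007]
wrist_force: [3.2, 0.6, 3.9]
opening: 0.0003
grip_force: 2.1
```

Call:
{"name": "step_arm", "arguments": {"offset": [[0.62,0,-1.51],[0,0,-2],[0,0,-2],[0,0,-2],[0,0,-2],[0,0,-1],[0,0,0],[0,0,0],[0,0,0],[0,0,0]], "delta_rot": [[0,0,0],[0,0,0],[0,0,0],[0,0,0],[0,0,0],[0,0,0],[0,0,0],[0,0,0],[0,0,0],[0,0,0]], "hand": [0,0,0,0,0,0,0,0,0,0]}}

```text
t: 24.2
eef_pos: [0.4935, 0.1278, 0.3598]
tool_rot: [3.139, 0.121, -0.001]
wrist_force: [0.1, -0.0, 0.2]
opening: -0.0003
grip_force: 0.0
```

```bash
python3 - <<'E'
from cell import *
import cv2
c=capture("scene")["image"]
cv2.imwrite("pics/end.png",cv2.resize(c[150:370,225:425],(545,600),interpolation=cv2.INTER_CUBIC))
E
```

```text
(no output)
```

View pics/end.png

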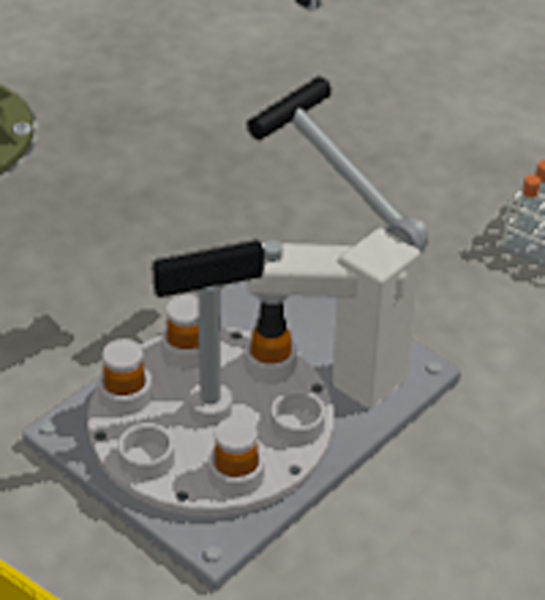

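The final view shows the lever up (grip at (290,108)), the open bottle under the ram at (271,340), all bottles standing in their cups and the robot clear.

```bash
python3 -c "
from cell import *
print(job_done())"
```

```text
the job is handed in; nothing more can be done
None
```

The carousel is turned 60° so the tall-stoppered bottle stands under the ram, the lever was pumped through two full strokes and is back up, and the job was handed in at about 24 s; the hand-in gave no verdict.

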